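# Open the pressure cap of the rinse tank

### The arm

A 6-joint arm with a two-finger parallel gripper is mounted at the origin on the work surface. World frame = base frame: x ahead of the robot, y to its left, z up, the work surface at z = 0. Lengths are in mm, angles in rad, forces in N, time in s.
With the tool pointing down it reaches from about 275 to 1000 mm from the base axis. Payload 8.4 kg.
Tool frame: the origin (TCP) lies midway between the tips of the shut fingers; the grasp point (between the pads) lies 19 mm behind it; z points along the fingers, y is the line along which they close (so a half turn about z gives the same grasp; the last joint's range is limited). The gripper opens to 85 mm and grips with 20 to 120 N. Pads are 22 mm wide; open, the fingers measure 114 mm over their backs; the gripper's body (76 mm by 85 mm) begins 54 mm behind the grasp point. The pads swing forward as they close: fully open they stand 13 mm farther back than shut.
Start: joints at [-1.22, 0.353, 1.633, -0, 1.155, -0.002], TCP at [215.953, -586.508, 205.781] pointing down, gripper open.
Joint ranges: [-2.63, 2.63], [-0.92, 2.1], [0.06, 2.66], [-1.3, 4.44], [0, 2.69], [-3.02, 3.02]. Speed limits (rad/s): [2.22, 2.22, 2.79, 3.14, 3.14, 3.14].

### API

Orientations are given as [roll, pitch, yaw] about the fixed x, y, z axes, in that order (R = Rz(yaw) Ry(pitch) Rx(roll)).
In Python, from rig import monitor, imaging, r gives the robot as it stands.
- The arm moves only by the tool drive_tool, never from a script. Its argument "plan" is a list of rows, each an object of numbers: "x", "y", "z": the shift along the tool's x, y, z in units of 50 mm (1.0 is 50 mm); "ax", "ay", "az": the turn, a rotation vector about the tool's x, y, z in units of 6 degrees (1.0 is 6 degrees); "hand": the finger opening in mm, from 0 to 85.4. In form: [{"x": .., "y": .., "z": .., "ax": .., "ay": .., "az": .., "hand": ..}, ...]. A call has 1 to 8 rows; each row is the pose to reach, as a shift and turn from the pose commanded when the call began, along the tool's axes at that moment; what a row does not reach only later rows make up. A row lasts 1/10 s, in which the tool goes at most 50 mm and 8.59 degrees, less where a joint would pass 70% of its speed; a pose out of reach is approached as far as the arm can. A call with a gripper value outside its range is refused whole. The fingers move at their own pace and stop on an object; "grip_force" is the grip in N (left out, the last holds). Time passes only in rows, so rows that repeat a pose let the fingers close. It gives the time, the measured TCP pose, the force, the opening and the grip force at its end, in the units of the state.
- monitor.sense(): the state, without advancing time (a new reading comes with each control period).
- imaging.grab_frame(name): name is "scene" or "top"; returns the picture (384x512x3 uint8, red, green, blue); there is no depth.
- imaging.camera_info(name): a dict with "mtx" (3x3 intrinsics, pixels), "dist" ([k1, k2, p1, p2, k3] as OpenCV has them; the pictures are not rectified), "R" (3x3) and "t" (3): a world point X has camera coordinates R X + t. Camera axes: x right, y down, z forward; pixel columns grow to the right and rows downward; lengths in mm; the calibration is good to about 2 mm. A picture is of the moment at which its call begins. camera_info takes no time and is no camera call.
- r.sign_off(): hands the job in; it is judged then, once.
The state is a dict: "clock": time; "qpos": joint angles; "qvel": joint speeds; "joint_efforts": joint torques, N m; "eef_pos": TCP position; "tcp_rot": TCP orientation; "contact_force": force on the tool from outside, world axes, zero at the start; "wrist_torque": the same for the moment, N m; "opening": opening from 0.0 (shut) to 1.0 (fully open); "grasp_force": force on a finger pad.
Only numpy, scipy, OpenCV 4.12 (cv2) and the standard library are available. Lean on these libraries where they do the work, as an engineer would, in place of code of your own. Each camera call takes 0.05 s, during which the arm holds its last target. There are 200 camera calls.

### The job

Open the rinse tank on the lab bench for refilling: turn its blue pressure cap counter-clockwise until you feel the first stop, press it down there against its spring, turn it on past the stop until it is free, and lift it off. Set it down gently, not dropped, in the aluminium tray so that it stands upright on the tray's floor with the wing up. Do not force the cap (contact forces of 50 N in all between cap and tank are too much), and leave the beaker, the jar, the bottles and the slide box where they are.

Things in the scene. Friction and masses are not known exactly. Their poses are not given: they have to be found in the camera images.
- tank: stainless pressure tank, fixed to the bench, 144 mm across on a 156 mm grey foot; origin on the bench under its axis, z up. The neck on top (76 mm outer diameter) ends in a rim 150 mm up. Its +x points to the brass outlet with blue end, which reaches 100 mm from the axis at height 40 mm; a white gauge is on its +y side, a red mark on the rim at -x.
- neck (a point): centre of the tank neck's rim, 150 mm above the bench. Hidden in the neck is a two-way bayonet track, its angle differing from tank to tank. Let A be the angle of the cap's x axis in the tank's frame (counter-clockwise from above positive, modulo half a turn): the first stop is met somewhere between A = -0.35 and +0.35 rad and can only be felt
- cap: blue pressure cap, loose, about 120 g, held in the neck by lugs, sprung upwards. Origin at the centre of its underside, z up. Black plug 36 mm across at 0 to 24 mm, disc 76 mm across at 24 to 34 mm, upright grip wing 56 mm long (x), 12 mm thick (y) at 34 to 68 mm, white mark at its +x end. Closed: origin 136 mm above the bench, A = -0.52 to -0.46 rad. Opens counter-clockwise
- wing (a point): on the cap's axis in the grip wing, 55 mm above the cap's origin, 13 mm below the wing's top. Turning the cap freely takes under 0.2 N m; clearly more means a stop, which yields by 0.04 rad per N m. Contact forces between cap and tank (spring included, which alone counts about 16 N when closed) that add up to over 50 N count as forcing it
- lugs (a point): on the cap's axis 4 mm above its origin, middle height of its two steel lugs (8 mm high, 7 mm wide, reaching 31 mm from the axis along +x and -x). Before the first stop the cap sinks only 1.5 mm, onto solid metal; at the stop or up to 0.08 rad short of it, it can be pressed down 9 mm. The spring pushes up with 8 N when closed, 14 N at 9 mm down
- seal (a point): on the cap's axis 24 mm above its origin, underside of its disc (10 mm above the rim when closed). Held more than 6 mm down (7 to 8 is best) the cap can turn past the stop; 0.57 to 0.75 rad past it (0.66 is the middle, solid end at 0.77) it is free and the spring raises it up to 5 mm above its closed height; then lift it straight up, 20 mm or more
- tray: aluminium instrument tray, fixed, 190 mm (x) x 150 mm (y), walls 18 mm high and 4 mm thick, floor 4 mm thick; origin on the bench under its centre, z up
- beaker: bystander, loose: clear glass beaker, 66 mm across, 85 mm tall; origin at the centre of its underside
- slidebox: bystander, loose: green slide box, 85 x 40 x 32 mm; origin at the centre of its underside
- jar: bystander, loose: small clear specimen jar with a red lid, 48 mm across, 60 mm tall; origin at the centre of its underside
- wash: bystander, loose: clear bottle with a white cap, 66 mm across, 150 mm tall; origin at the centre of its underside
- reagent: bystander, loose: amber glass bottle, 60 mm across, 110 mm tall; origin at the centre of its underside
Not all that is in view belongs to the job. Several things have the shape of the cap; the one meant has the colours described above.

How it is judged (in metres and radians):
On the way, in this order (a step that is already met when the one before it is completed fails the run):
1. the cap is pressed down at the first stop, at least 5.5 mm below its closed height (z of cap in the frame of tank below 0.1305 m), for 0.1 s.
2. the cap is out of the neck, at least 19 mm above its closed height (z of cap in the frame of tank above 0.155 m), for 0.1 s.
At the end, for the whole second after the job is handed in: The cap stands upright (within 0.15 rad), wing up, at rest on the floor of the tray (its underside less than 9 mm above the tray's underside), its axis within 65 mm of the tray's centre along the tray's x and 45 mm along its y, and is let go (z of cap in the frame of tray between 0 and 0.009 m and x of cap in the frame of tray between -0.065 and 0.065 m and y of cap in the frame of tray between -0.045 and 0.045 m and angle between cap's own z axis and vertical below 0.15 rad and linear speed of cap below 0.03 m/s and angular speed of cap below 0.3 rad/s); the robot touches nothing.
It fails at once if more than 50 N of contact force in all acts between the cap and the tank (contact force between cap and tank above 50 N).
It fails at once if the cap is dropped or thrown (moves faster than 0.6 m/s out of the fingers) (contact force between the fingers and cap below 0.1 N and linear speed of cap above 0.6 m/s).
It fails at once if a bystander is moved more than 30 mm (distance of any of beaker, slidebox, jar, wash, reagent from where it was at the start of the episode above 0.03 m).
It also fails if it takes over 69 s, if anything falls off the work surface, if the arm or the gripper's body presses on something with over 40 N, if the wrist force passes 120 N, or if a joint passes its speed limit or range.

## Working session

There is one attempt and no reset: what is moved stays moved. The work goes in short steps, Python scripts to look and compute and a tool call to move; the robot and the scene stay as the last step left them, time stands still between calls to the robot, and variables do not carry over. Pictures are saved under pics/ and viewed, at most 10 in all, crops included, and the job is handed in when it is done.

Besides the shell and the picture viewer there is one more tool, called after "Request:" by a JSON object that holds its "method" and its "body", one argument or row to a line. drive_tool: Moves the arm, as the interface text tells. Its arguments: {"type":"object","properties":{"plan":{"type":"array","items":{"type":"object","properties":{"x":{"type":"number"},"y":{"type":"number"},"z":{"type":"number"},"ax":{"type":"number"},"ay":{"type":"number"},"az":{"type":"number"},"hand":{"type":"number"}}}},"grip_force":{"type":"number"}},"required":["plan"]}

```bash
mkdir -p pics; ls; python3 - <<'E'
from rig import monitor, imaging, r
import cv2,numpy as np
a=imaging.grab_frame("scene");b=imaging.grab_frame("top")
np.save('a.npy',a);np.save('b.npy',b)
cv2.imwrite('pics/a.png',cv2.resize(a[...,::-1],(800,600)));cv2.imwrite('pics/b.png',cv2.resize(b[...,::-1],(800,600)))
for n in("scene","top"):
    c=imaging.camera_info(n);R=np.array(c['R']);print(n,np.round(-R.T@np.array(c['t'])),np.round(R,2).tolist(),c['mtx'],c['dist'])
print(monitor.sense())
E
```

```text
pics
scene [1388. -229. 1292.] [[0.18, 0.98, -0.01], [0.8, -0.16, -0.58], [-0.57, 0.1, -0.81]] [[456.60751885   0.         251.60096513]
 [  0.         456.60751885 192.73004459]
 [  0.           0.           1.        ]] [0.05900505 0.         0.         0.         0.        ]
top [ 403.  -98. 1118.] [[0.03, -1.0, 0.02], [-0.99, -0.03, -0.17], [0.17, -0.01, -0.99]] [[420.5016018    0.         256.39158418]
 [  0.         420.5016018  183.56506485]
 [  0.           0.           1.        ]] [0.05340622 0.         0.         0.         0.        ]
{'clock': 0.1, 'qpos': array([-1.22040201e+00,  3.53589353e-01,  1.63404517e+00, -9.33832491e-06,
        1.15519655e+00, -2.40118764e-03]), 'qvel': array([-0.00037684, -0.00202984, -0.00113886, -0.00087484, -0.00027972,
       -0.00049742]), 'joint_efforts': array([-9.29898706e-04, -6.06364775e+01, -3.42816532e+01, -2.28132376e-05,
        4.09790766e-03, -1.13457855e-05]), 'eef_pos': array([ 215.79350232, -586.08540847,  205.13648304]), 'tcp_rot': array([-3.14035422e+00,  5.56503627e-06,  3.52799287e-01]), 'contact_force': array([ 0.85772608, -0.46948804, -1.16121438]), 'wrist_torque': array([ 0.02850856, -0.01088391, -0.02240656]), 'grasp_force': 0.0, 'opening': 0.9998273288972284}
```

View pics/a.png

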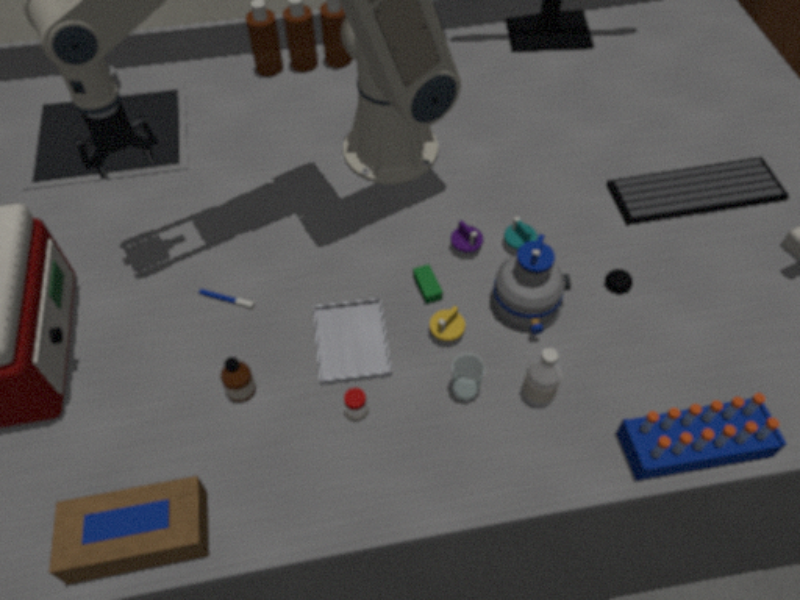

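View pics/b.png

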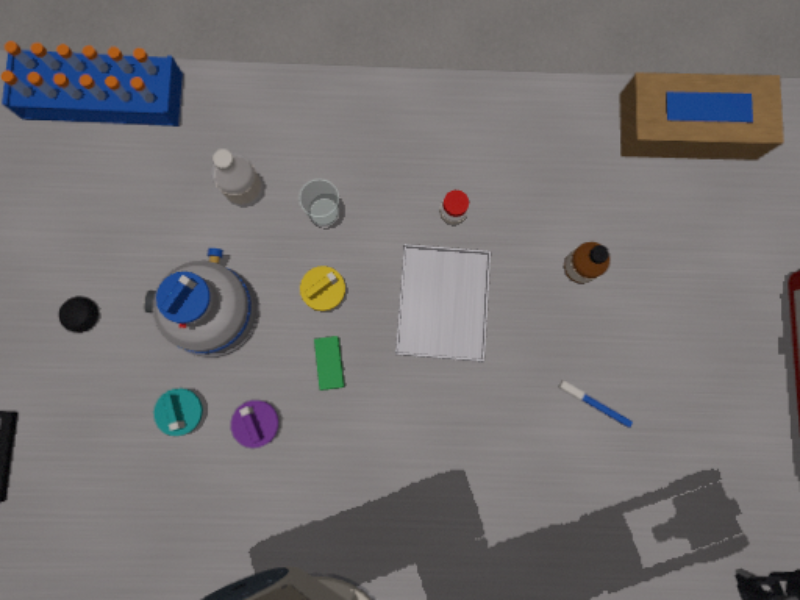

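Blue cap candidates (top view, 800×600 px): blue on the tank (184,297), teal (178,412), purple (255,424), yellow (322,288), black knob (78,314). The target is the blue one on the tank, with its white mark at (186,282). The tray is at (444,302), the outlet's blue end at (215,253).

```bash
cat > h.py <<'E'
import cv2,numpy as np
from rig import monitor, imaging, r
def ray(n,p):
    c=imaging.camera_info(n);R=np.array(c['R']);t=np.array(c['t'])
    u=cv2.undistortPoints(np.array([[p]],float),np.array(c['mtx']),np.array(c['dist']))[0,0]
    d=R.T@np.array([u[0],u[1],1]);return -R.T@t,d/np.linalg.norm(d)
def plane(n,p,z):
    o,d=ray(n,p);return o+d*(z-o[2])/d[2]
def tri(pa,pb):
    A=np.zeros((3,3));b=np.zeros(3);rs=[ray("scene",pa),ray("top",pb)]
    for o,d in rs:
        P=np.eye(3)-np.outer(d,d);A+=P;b+=P@o
    X=np.linalg.solve(A,b);return X,[np.linalg.norm(np.cross(X-o,d)) for o,d in rs]
def comps(img,lo,hi,box,mn=6):
    x0,y0,x1,y1=box
    hsv=cv2.cvtColor(np.ascontiguousarray(img[y0:y1,x0:x1]),cv2.COLOR_RGB2HSV)
    m=cv2.inRange(hsv,np.array(lo),np.array(hi))
    n,l,s,c=cv2.connectedComponentsWithStats(m)
    return sorted([(int(s[i,4]),c[i]+[x0,y0],l==i) for i in range(1,n) if s[i,4]>=mn],key=lambda q:-q[0])
E
python3 - <<'E'
from h import *
a=np.load('a.npy');b=np.load('b.npy')
np.set_printoptions(precision=1,suppress=True)
BL=((105,120,60),(125,255,255))
ba=(305,140,375,225);bb=(85,145,170,235)
for n,i,box in(("scene",a,ba),("top",b,bb)):
    for s,c,m in comps(i,*BL,box): print(n,'blue',s,c,plane(n,c,40),plane(n,c,175))
    for s,c,m in comps(i,(0,0,165),(180,50,255),box,4): print(n,'white',s,c,plane(n,c,204))
    for s,c,m in comps(i,(0,120,90),(8,255,255),box,2): print(n,'red',s,c,plane(n,c,150))
# tray
g=cv2.cvtColor(b,cv2.COLOR_RGB2GRAY)
for p in[(403,245),(491,250),(485,361),(397,354)]: print('tray',plane("top",np.array(p)*.64,18))
def crop(i,x,s):return cv2.resize(i[x[1]:x[1]+45,x[0]:x[0]+60],(400,300),interpolation=cv2.INTER_CUBIC)
im=np.hstack([crop(a,(315,145),0),crop(b,(95,155),0)])
cv2.imwrite('pics/c.png',im[...,::-1])
E
```

```text
scene blue 346 [342.5 163.4] [446.  252.8  40. ] [547.6 200.9 175. ]
scene blue 24 [343.2 209.5] [632.3 198.2  40. ] [713.8 152.1 175. ]
scene blue 18 [340.4 201.4] [599.9 198.8  40. ] [684.9 152.6 175. ]
scene blue 8 [349.8 199.9] [599.7 230.6  40. ] [684.7 181.  175. ]
top blue 838 [116.5 190.6] [556.4 243.3  40. ] [537.2 200.5 175. ]
top blue 87 [149.  209.5] [510.2 157.9  40. ] [496.8 125.8 175. ]
top blue 39 [137.5 161.1] [635.5 196.   40. ] [606.4 159.1 175. ]
top white 19 [117.2 178.6] [559.7 192.  204. ]
top red 8 [116.5 208.5] [499.7 205.  150. ]
tray [ 661.9 -116.8   18. ]
tray [ 657.7 -268.    18. ]
tray [ 467.8 -258.6   18. ]
tray [ 475.3 -111.6   18. ]
```

View pics/c.png

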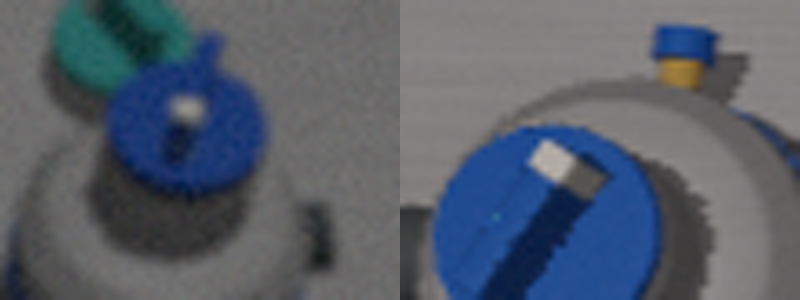

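The crop shows the blue cap with the white wing mark sitting on the tank, outlet at top. I'll refine the centre with a disc fit and work out the first move.

```bash
cat >> h.py <<'E'
def go(x,y,z,psi):
    s=monitor.sense();p=s['eef_pos'];q=s['tcp_rot'][2];d=np.array([x,y,z])-p
    dz=-(np.arctan2(np.sin(psi-q),np.cos(psi-q)))/np.radians(6)
    c,n=np.cos(q),np.sin(q)
    print('units x %.3f y %.3f z %.3f az %.3f'%((d[0]*c+d[1]*n)/50,(d[0]*n-d[1]*c)/50,-d[2]/50,dz))
def st():
    s=monitor.sense();print(s['clock'],np.round(s['eef_pos'],2),np.round(s['tcp_rot'],4),'F',np.round(s['contact_force'],2),'T',np.round(s['wrist_torque'],3),'g',s['grasp_force'],s['opening'],'q6',s['qpos'][5])
E
python3 - <<'E'
from h import *
np.set_printoptions(precision=1,suppress=True)
b=np.load('b.npy');a=np.load('a.npy')
s,c,m=comps(b,(100,90,20),(130,255,255),(85,145,170,235))[0]
k=cv2.morphologyEx(m.astype(np.uint8),cv2.MORPH_OPEN,np.ones((5,5),np.uint8))
ct=max(cv2.findContours(k,0,1)[0],key=cv2.contourArea);h=cv2.convexHull(ct)
e=cv2.fitEllipse(ct.astype(np.float32));e2=cv2.minEnclosingCircle(h)
off=np.array([85,145]);print('ell',e,e2)
P=np.array([plane("top",p[0]+off,170) for p in h]);
from scipy.optimize import least_squares
f=least_squares(lambda q:np.hypot(P[:,0]-q[0],P[:,1]-q[1])-q[2],[537,201,38],loss='soft_l1').x;print('top circle',f)
s,c,m=comps(a,(100,90,20),(130,255,255),(305,140,375,195))[0]
k=cv2.morphologyEx(m.astype(np.uint8),cv2.MORPH_OPEN,np.ones((5,5),np.uint8))
h=cv2.convexHull(max(cv2.findContours(k,0,1)[0],key=cv2.contourArea))
P=np.array([plane("scene",p[0]+[305,140],170) for p in h])
f2=least_squares(lambda q:np.hypot(P[:,0]-q[0],P[:,1]-q[1])-q[2],[537,201,38],loss='soft_l1').x;print('scene circle',f2)
print('outlet tri',tri((341.5,205.5),(137.5,161.1)))
print('white scene', plane("scene",(315+187/6.667,145+105/6.667),204))
go(537,202,300,-.54)
E
```

```text
ell ((31.263580322265625, 46.16190719604492), (29.757835388183594, 34.34816360473633), 96.9427719116211) ((31.5, 44.5), 17.39262580871582)
top circle [540.1 201.6  37.9]
scene circle [542.5 201.9  40. ]
outlet tri (array([630.4, 189.5,  63.2]), [np.float64(0.033599183052869075), np.float64(0.03359918305283235)])
white scene [559.6 194.6 204. ]
units x 11.475 y -12.571 z -1.897 az 8.526
```

Request:
{"method": "drive_tool", "body": {
  "plan": [
    {"z": -0.8},
    {"z": -1.6},
    {"z": -2.0}
  ]
}}

```text
invalid input
```

Request:
{"method": "drive_tool", "body": {
  "plan": [
    {"x": 0, "y": 0, "z": -0.8, "ax": 0, "ay": 0, "az": 0, "hand": 85},
    {"x": 0, "y": 0, "z": -1.6, "ax": 0, "ay": 0, "az": 0, "hand": 85},
    {"x": 0, "y": 0, "z": -2.0, "ax": 0, "ay": 0, "az": 0, "hand": 85}
  ],
  "grip_force": 40
}}

```text
clock: 0.4
eef_pos: [216.3, -587.4, 309.0]
tcp_rot: [3.138, 0.0, 0.353]
contact_force: [1.1, -0.8, 1.2]
opening: 0.994
grasp_force: 0.0
```

Request:
{"method": "drive_tool", "body": {
  "plan": [
    {"x": 0.6, "y": -0.65, "z": 0, "az": 0, "hand": 85},
    {"x": 1.2, "y": -1.3, "z": 0, "az": 0, "hand": 85},
    {"x": 1.8, "y": -1.95, "z": 0, "az": 0, "hand": 85},
    {"x": 2.4, "y": -2.6, "z": 0, "az": 0, "hand": 85},
    {"x": 3.0, "y": -3.25, "z": 0, "az": 0, "hand": 85},
    {"x": 3.6, "y": -3.9, "z": 0, "az": 0, "hand": 85},
    {"x": 4.2, "y": -4.6, "z": 0, "az": 0, "hand": 85},
    {"x": 4.8, "y": -5.25, "z": 0, "az": 0, "hand": 85}
  ]
}}

```text
invalid input
```

Request:
{"method": "drive_tool", "body": {
  "plan": [
    {"x": 0.6, "y": -0.65, "z": 0, "az": 0, "hand": 85},
    {"x": 1.2, "y": -1.3, "z": 0, "az": 0, "hand": 85},
    {"x": 1.8, "y": -1.95, "z": 0, "az": 0, "hand": 85},
    {"x": 2.4, "y": -2.6, "z": 0, "az": 0, "hand": 85},
    {"x": 3.0, "y": -3.25, "z": 0, "az": 0, "hand": 85},
    {"x": 3.6, "y": -3.9, "z": 0, "az": 0, "hand": 85},
    {"x": 4.2, "y": -4.6, "z": 0, "az": 0, "hand": 85},
    {"x": 4.8, "y": -5.25, "z": 0, "az": 0, "hand": 85}
  ]
}}

```text
invalid input
```

```bash
python3 -c "
from h import *
st();go(539,202,300,-.47)"
```

```text
0.4 [ 216.27 -587.43  309.01] [3.1383 0.     0.3528] F [ 1.09 -0.82  1.24] T [-0.028 -0.006 -0.022] g 0.0 0.9943660883226164 q6 -0.0024363643001020646
units x 11.513 y -12.586 z 0.180 az 7.857
```

All keys are needed in every row.

Request:
{"method": "drive_tool", "body": {
  "plan": [
    {"x": 0.6, "y": -0.65, "z": 0, "ax": 0, "ay": 0, "az": 0, "hand": 85},
    {"x": 1.2, "y": -1.3, "z": 0, "ax": 0, "ay": 0, "az": 0, "hand": 85},
    {"x": 1.8, "y": -1.95, "z": 0, "ax": 0, "ay": 0, "az": 0, "hand": 85},
    {"x": 2.4, "y": -2.6, "z": 0, "ax": 0, "ay": 0, "az": 0, "hand": 85},
    {"x": 3.0, "y": -3.25, "z": 0, "ax": 0, "ay": 0, "az": 0, "hand": 85},
    {"x": 3.6, "y": -3.9, "z": 0, "ax": 0, "ay": 0, "az": 0, "hand": 85},
    {"x": 4.2, "y": -4.6, "z": 0, "ax": 0, "ay": 0, "az": 0, "hand": 85},
    {"x": 4.8, "y": -5.25, "z": 0, "ax": 0, "ay": 0, "az": 0, "hand": 85}
  ]
}}

```text
clock: 1.2
eef_pos: [350.5, -255.3, 305.6]
tcp_rot: [-3.141, 0.0, 0.352]
contact_force: [0.8, -0.1, -0.5]
opening: 0.998
grasp_force: 0.0
```

Request:
{"method": "drive_tool", "body": {
  "plan": [
    {"x": 0.6, "y": -0.65, "z": 0, "ax": 0, "ay": 0, "az": 0, "hand": 85},
    {"x": 1.2, "y": -1.3, "z": 0, "ax": 0, "ay": 0, "az": 0, "hand": 85},
    {"x": 1.8, "y": -1.95, "z": 0, "ax": 0, "ay": 0, "az": 0, "hand": 85},
    {"x": 2.4, "y": -2.6, "z": 0, "ax": 0, "ay": 0, "az": 0, "hand": 85},
    {"x": 3.0, "y": -3.25, "z": 0, "ax": 0, "ay": 0, "az": 0, "hand": 85},
    {"x": 3.6, "y": -3.9, "z": 0, "ax": 0, "ay": 0, "az": 0, "hand": 85},
    {"x": 4.2, "y": -4.6, "z": 0, "ax": 0, "ay": 0, "az": 0, "hand": 85},
    {"x": 4.8, "y": -5.25, "z": 0, "ax": 0, "ay": 0, "az": 0, "hand": 85}
  ]
}}

```text
clock: 2.0
eef_pos: [485.1, 74.0, 305.7]
tcp_rot: [3.142, 0.0, 0.353]
contact_force: [0.8, -0.7, -0.1]
opening: 0.995
grasp_force: 0.0
```

```bash
python3 -c "
from h import *
st();go(539,202,300,-.47)"
```

```text
2.0 [485.08  74.03 305.67] [3.1415e+00 1.0000e-04 3.5320e-01] F [ 0.78 -0.7  -0.07] T [-0.037 -0.022  0.037] g 0.0 0.9952275968451876 q6 1.3661055857321476
units x 1.897 y -2.028 z 0.113 az 7.861
```

Request:
{"method": "drive_tool", "body": {
  "plan": [
    {"x": 0.6, "y": -0.7, "z": 0, "ax": 0, "ay": 0, "az": 1.3, "hand": 85},
    {"x": 1.2, "y": -1.35, "z": 0, "ax": 0, "ay": 0, "az": 2.6, "hand": 85},
    {"x": 1.9, "y": -2.03, "z": 0, "ax": 0, "ay": 0, "az": 3.9, "hand": 85},
    {"x": 1.9, "y": -2.03, "z": 0, "ax": 0, "ay": 0, "az": 5.2, "hand": 70},
    {"x": 1.9, "y": -2.03, "z": 0, "ax": 0, "ay": 0, "az": 6.5, "hand": 60},
    {"x": 1.9, "y": -2.03, "z": 0.5, "ax": 0, "ay": 0, "az": 7.86, "hand": 50},
    {"x": 1.9, "y": -2.03, "z": 1.0, "ax": 0, "ay": 0, "az": 7.86, "hand": 40},
    {"x": 1.9, "y": -2.03, "z": 1.0, "ax": 0, "ay": 0, "az": 7.86, "hand": 40}
  ]
}}

```text
clock: 2.8
eef_pos: [536.9, 199.3, 252.3]
tcp_rot: [3.137, 0.004, -0.47]
contact_force: [-0.1, -0.8, 0.1]
opening: 0.47
grasp_force: 0.0
```

```bash
python3 -c "
from h import *
st();go(539,202,174,-.47)
a=imaging.grab_frame('scene');b=imaging.grab_frame('top')
f=lambda i,x,y:cv2.resize(i[y:y+90,x:x+90],(400,400),interpolation=cv2.INTER_CUBIC)
cv2.imwrite('pics/d.png',np.hstack([f(a,300,110),f(b,70,145)])[...,::-1])"
```

```text
2.8 [536.85 199.32 252.3 ] [ 3.1369  0.0043 -0.47  ] F [-0.06 -0.77  0.06] T [ 0.067  0.037 -0.004] g 0.0 0.4698677739193694 q6 2.3936373139100904
units x 0.014 y -0.067 z 1.566 az 0.000
```

View pics/d.png

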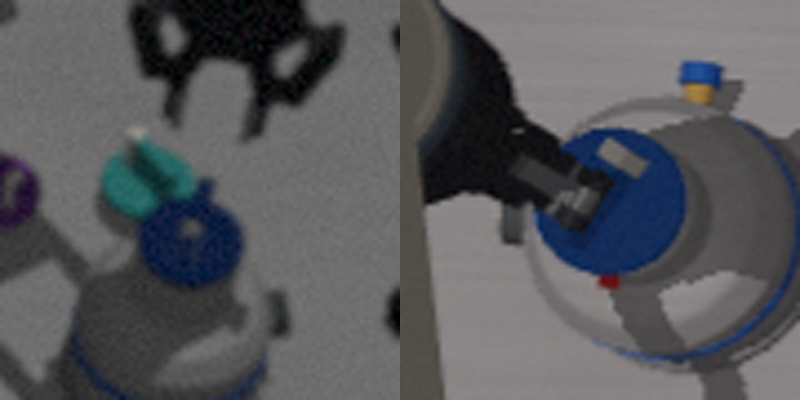

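The close view shows the fingers over the blue cap, mark at about (620,155) in the right half and aligned with the wing. I'll descend now.

Request:
{"method": "drive_tool", "body": {
  "plan": [
    {"x": 0.0, "y": -0.03, "z": 0.4, "ax": 0, "ay": 0, "az": 0, "hand": 40},
    {"x": 0, "y": -0.03, "z": 0.8, "ax": 0, "ay": 0, "az": 0, "hand": 40},
    {"x": 0, "y": -0.03, "z": 1.2, "ax": 0, "ay": 0, "az": 0, "hand": 40},
    {"x": 0, "y": -0.03, "z": 1.52, "ax": 0, "ay": 0, "az": 0, "hand": 30},
    {"x": 0, "y": -0.03, "z": 1.52, "ax": 0, "ay": 0, "az": 0, "hand": 25},
    {"x": 0, "y": -0.03, "z": 1.52, "ax": 0, "ay": 0, "az": 0, "hand": 20},
    {"x": 0, "y": -0.03, "z": 1.52, "ax": 0, "ay": 0, "az": 0, "hand": 20}
  ],
  "grip_force": 25
}}

```text
clock: 3.6
eef_pos: [540.8, 201.8, 181.5]
tcp_rot: [-3.14, -0.002, -0.47]
contact_force: [-0.1, -0.1, -0.7]
opening: 0.23
grasp_force: 0.0
```

```bash
python3 -c "
from h import *
st();go(539,202,174,-.47)"
```

```text
3.6 [540.79 201.79 181.52] [-3.1398e+00 -1.7000e-03 -4.7020e-01] F [-0.1  -0.07 -0.74] T [ 0.015  0.013 -0.052] g 0.0 0.23018162472176587 q6 2.3955308593496545
units x -0.034 y 0.013 z 0.150 az -0.002
```

Request:
{"method": "drive_tool", "body": {
  "plan": [
    {"x": -0.02, "y": 0, "z": 0.13, "ax": 0, "ay": 0, "az": 0, "hand": 20},
    {"x": -0.02, "y": 0, "z": 0.13, "ax": 0, "ay": 0, "az": 0, "hand": 17},
    {"x": -0.02, "y": 0, "z": 0.13, "ax": 0, "ay": 0, "az": 0, "hand": 15},
    {"x": -0.02, "y": 0, "z": 0.13, "ax": 0, "ay": 0, "az": 0, "hand": 13},
    {"x": -0.02, "y": 0, "z": 0.13, "ax": 0, "ay": 0, "az": 0, "hand": 11},
    {"x": -0.02, "y": 0, "z": 0.13, "ax": 0, "ay": 0, "az": 0, "hand": 8},
    {"x": -0.02, "y": 0, "z": 0.13, "ax": 0, "ay": 0, "az": 0, "hand": 6},
    {"x": -0.02, "y": 0, "z": 0.13, "ax": 0, "ay": 0, "az": 0, "hand": 6}
  ],
  "grip_force": 25
}}

```text
clock: 4.4
eef_pos: [538.9, 202.0, 173.5]
tcp_rot: [-3.141, -0.0, -0.47]
contact_force: [-1.1, 2.3, 1.4]
opening: 0.127
grasp_force: 24.7
```

```bash
python3 -c "
from h import *
st()"
```

```text
4.4 [538.92 202.02 173.47] [-3.1413 -0.     -0.4703] F [-1.06  2.34  1.43] T [ 0.374  0.133 -0.015] g 24.734812080860138 0.12747632808606904 q6 2.3969626508879367
```

Request:
{"method": "drive_tool", "body": {
  "plan": [
    {"x": 0, "y": 0, "z": 0, "ax": 0, "ay": 0, "az": -0.2, "hand": 6},
    {"x": 0, "y": 0, "z": 0, "ax": 0, "ay": 0, "az": -0.4, "hand": 6},
    {"x": 0, "y": 0, "z": 0, "ax": 0, "ay": 0, "az": -0.6, "hand": 6},
    {"x": 0, "y": 0, "z": 0, "ax": 0, "ay": 0, "az": -0.6, "hand": 6}
  ],
  "grip_force": 35
}}

```text
clock: 4.8
eef_pos: [539.0, 201.8, 173.5]
tcp_rot: [-3.141, -0.0, -0.406]
contact_force: [0.0, 0.8, 4.5]
opening: 0.12
grasp_force: 36.5
```

```bash
python3 -c "
from h import *
st()"
```

```text
4.8 [539.04 201.83 173.49] [-3.1414e+00 -4.0000e-04 -4.0630e-01] F [0.03 0.83 4.46] T [ 0.194  0.093 -0.05 ] g 36.50346100330353 0.12031638311362967 q6 2.332940955435764
```

Request:
{"method": "drive_tool", "body": {
  "plan": [
    {"x": 0, "y": 0, "z": 0, "ax": 0, "ay": 0, "az": -0.15, "hand": 6},
    {"x": 0, "y": 0, "z": 0, "ax": 0, "ay": 0, "az": -0.3, "hand": 6},
    {"x": 0, "y": 0, "z": 0, "ax": 0, "ay": 0, "az": -0.3, "hand": 6}
  ]
}}

```text
clock: 5.1
eef_pos: [539.1, 201.8, 173.5]
tcp_rot: [-3.141, -0.0, -0.375]
contact_force: [-0.1, 0.6, 4.9]
opening: 0.123
grasp_force: 36.6
```

```bash
python3 -c "
from h import *
st()"
```

```text
5.1 [539.05 201.83 173.45] [-3.1414e+00 -4.0000e-04 -3.7490e-01] F [-0.08  0.58  4.9 ] T [ 0.178  0.081 -0.007] g 36.60799741744995 0.12342101043037672 q6 2.301490186374543
```

Request:
{"method": "drive_tool", "body": {
  "plan": [
    {"x": 0, "y": 0, "z": 0, "ax": 0, "ay": 0, "az": -0.15, "hand": 6},
    {"x": 0, "y": 0, "z": 0, "ax": 0, "ay": 0, "az": -0.3, "hand": 6},
    {"x": 0, "y": 0, "z": 0, "ax": 0, "ay": 0, "az": -0.3, "hand": 6}
  ]
}}

```text
clock: 5.4
eef_pos: [539.1, 201.8, 173.5]
tcp_rot: [-3.142, -0.0, -0.343]
contact_force: [-0.3, 0.8, 5.0]
opening: 0.124
grasp_force: 36.6
```

```bash
python3 -c "
from h import *
st()"
```

```text
5.4 [539.08 201.79 173.5 ] [-3.1415e+00 -5.0000e-04 -3.4340e-01] F [-0.28  0.83  4.98] T [ 0.049  0.091 -0.052] g 36.61115527153015 0.12442577440551114 q6 2.270085645736395
```

Request:
{"method": "drive_tool", "body": {
  "plan": [
    {"x": 0, "y": 0, "z": 0, "ax": 0, "ay": 0, "az": -0.15, "hand": 6},
    {"x": 0, "y": 0, "z": 0, "ax": 0, "ay": 0, "az": -0.3, "hand": 6},
    {"x": 0, "y": 0, "z": 0, "ax": 0, "ay": 0, "az": -0.3, "hand": 6}
  ]
}}

```text
clock: 5.7
eef_pos: [539.1, 201.7, 173.5]
tcp_rot: [3.142, -0.0, -0.312]
contact_force: [-0.2, 0.8, 5.2]
opening: 0.123
grasp_force: 36.6
```

```bash
python3 -c "
from h import *
st()"
```

```text
5.7 [539.08 201.74 173.48] [ 3.1416e+00 -5.0000e-04 -3.1200e-01] F [-0.18  0.76  5.22] T [ 0.05   0.134 -0.003] g 36.61460101604462 0.12276524278757622 q6 2.238687404607644
```

Request:
{"method": "drive_tool", "body": {
  "plan": [
    {"x": 0, "y": 0, "z": 0, "ax": 0, "ay": 0, "az": -0.15, "hand": 6},
    {"x": 0, "y": 0, "z": 0, "ax": 0, "ay": 0, "az": -0.3, "hand": 6},
    {"x": 0, "y": 0, "z": 0, "ax": 0, "ay": 0, "az": -0.3, "hand": 6}
  ]
}}

```text
clock: 6.0
eef_pos: [539.1, 201.7, 173.5]
tcp_rot: [3.142, -0.001, -0.281]
contact_force: [-1.1, -0.1, 5.9]
opening: 0.128
grasp_force: 36.6
```

```bash
python3 -c "
from h import *
st()"
```

```text
6.0 [539.08 201.73 173.48] [ 3.1415e+00 -5.0000e-04 -2.8060e-01] F [-1.13 -0.05  5.9 ] T [0.023 0.142 0.005] g 36.616480350494385 0.1282972807166713 q6 2.207253687119436
```

Request:
{"method": "drive_tool", "body": {
  "plan": [
    {"x": 0, "y": 0, "z": 0, "ax": 0, "ay": 0, "az": -0.15, "hand": 6},
    {"x": 0, "y": 0, "z": 0, "ax": 0, "ay": 0, "az": -0.3, "hand": 6},
    {"x": 0, "y": 0, "z": 0, "ax": 0, "ay": 0, "az": -0.3, "hand": 6}
  ]
}}

```text
clock: 6.3
eef_pos: [539.1, 201.7, 173.5]
tcp_rot: [3.141, -0.0, -0.249]
contact_force: [-0.1, 0.5, 4.6]
opening: 0.123
grasp_force: 36.6
```

```bash
python3 -c "
from h import *
st()"
```

```text
6.3 [539.08 201.7  173.48] [ 3.1415e+00 -5.0000e-04 -2.4920e-01] F [-0.13  0.5   4.64] T [-0.017  0.082  0.024] g 36.618996262550354 0.12254976711921531 q6 2.1758897210833013
```

Request:
{"method": "drive_tool", "body": {
  "plan": [
    {"x": 0, "y": 0, "z": 0, "ax": 0, "ay": 0, "az": -0.15, "hand": 6},
    {"x": 0, "y": 0, "z": 0, "ax": 0, "ay": 0, "az": -0.3, "hand": 6},
    {"x": 0, "y": 0, "z": 0, "ax": 0, "ay": 0, "az": -0.3, "hand": 6}
  ]
}}

```text
clock: 6.6
eef_pos: [539.1, 201.8, 173.5]
tcp_rot: [-3.142, -0.0, -0.218]
contact_force: [-0.2, 1.1, 4.8]
opening: 0.124
grasp_force: 36.7
```

```bash
python3 -c "
from h import *
st()"
```

```text
6.6 [539.08 201.79 173.47] [-3.1416e+00 -5.0000e-04 -2.1790e-01] F [-0.2   1.13  4.84] T [ 0.053  0.037 -0.019] g 36.72510266304016 0.12445617383401174 q6 2.1444844308289364
```

Request:
{"method": "drive_tool", "body": {
  "plan": [
    {"x": 0, "y": 0, "z": 0, "ax": 0, "ay": 0, "az": -0.15, "hand": 6},
    {"x": 0, "y": 0, "z": 0, "ax": 0, "ay": 0, "az": -0.3, "hand": 6},
    {"x": 0, "y": 0, "z": 0, "ax": 0, "ay": 0, "az": -0.3, "hand": 6}
  ]
}}

```text
clock: 6.9
eef_pos: [539.1, 202.0, 173.5]
tcp_rot: [-3.141, -0.0, -0.187]
contact_force: [0.5, 1.3, 5.2]
opening: 0.12
grasp_force: 37.3
```

```bash
python3 -c "
from h import *
st()"
```

```text
6.9 [539.08 201.96 173.49] [-3.1412e+00 -4.0000e-04 -1.8680e-01] F [0.48 1.3  5.17] T [ 0.169  0.022 -0.23 ] g 37.30180339200615 0.11959809097150595 q6 2.1132945085121064
```

Torque is rising, so I'll take a smaller step to confirm the stop.

Request:
{"method": "drive_tool", "body": {
  "plan": [
    {"x": 0, "y": 0, "z": 0, "ax": 0, "ay": 0, "az": -0.06, "hand": 6},
    {"x": 0, "y": 0, "z": 0, "ax": 0, "ay": 0, "az": -0.12, "hand": 6},
    {"x": 0, "y": 0, "z": 0, "ax": 0, "ay": 0, "az": -0.12, "hand": 6}
  ]
}}

```text
clock: 7.2
eef_pos: [539.1, 202.0, 173.5]
tcp_rot: [-3.141, -0.0, -0.175]
contact_force: [-0.6, 1.3, 5.0]
opening: 0.123
grasp_force: 38.1
```

```bash
python3 -c "
from h import *
st()"
```

```text
7.2 [539.06 201.95 173.46] [-3.1413e+00 -4.0000e-04 -1.7470e-01] F [-0.55  1.28  5.01] T [ 0.174  0.113 -0.303] g 38.142921709804796 0.12330727445076088 q6 2.101197226737724
```

Request:
{"method": "drive_tool", "body": {
  "plan": [
    {"x": 0, "y": 0, "z": 0, "ax": 0, "ay": 0, "az": -0.06, "hand": 6},
    {"x": 0, "y": 0, "z": 0, "ax": 0, "ay": 0, "az": -0.12, "hand": 6},
    {"x": 0, "y": 0, "z": 0, "ax": 0, "ay": 0, "az": -0.12, "hand": 6}
  ]
}}

```text
clock: 7.5
eef_pos: [539.1, 202.0, 173.5]
tcp_rot: [-3.141, -0.0, -0.162]
contact_force: [-0.4, 1.7, 5.1]
opening: 0.122
grasp_force: 39.2
```

```bash
python3 -c "
from h import *
st()"
```

```text
7.5 [539.1  201.96 173.49] [-3.1412e+00 -4.0000e-04 -1.6230e-01] F [-0.41  1.68  5.06] T [ 0.181  0.103 -0.375] g 39.24830117728561 0.12233965835105809 q6 2.088759170080957
```

Stop confirmed: torque zero extrapolates to yaw ≈ -0.22. I'll ease back just short of it, then press gently.

Request:
{"method": "drive_tool", "body": {
  "plan": [
    {"x": 0, "y": 0, "z": 0, "ax": 0, "ay": 0, "az": 0.35, "hand": 6},
    {"x": 0, "y": 0, "z": 0, "ax": 0, "ay": 0, "az": 0.7, "hand": 4},
    {"x": 0, "y": 0, "z": 0, "ax": 0, "ay": 0, "az": 0.7, "hand": 4},
    {"x": 0, "y": 0, "z": 0.02, "ax": 0, "ay": 0, "az": 0.7, "hand": 4},
    {"x": 0, "y": 0, "z": 0.04, "ax": 0, "ay": 0, "az": 0.7, "hand": 4},
    {"x": 0, "y": 0, "z": 0.05, "ax": 0, "ay": 0, "az": 0.7, "hand": 4},
    {"x": 0, "y": 0, "z": 0.05, "ax": 0, "ay": 0, "az": 0.7, "hand": 4}
  ],
  "grip_force": 60
}}

```text
clock: 8.2
eef_pos: [539.4, 201.9, 171.4]
tcp_rot: [-3.141, -0.001, -0.235]
contact_force: [-1.0, -0.5, 8.1]
opening: 0.113
grasp_force: 58.6
```

```bash
python3 -c "
from h import *
st()"
```

```text
8.2 [539.36 201.94 171.35] [-3.1411e+00 -1.0000e-03 -2.3520e-01] F [-1.02 -0.46  8.09] T [ 0.042  0.159 -0.009] g 58.59043025993742 0.11324672734935758 q6 2.1618310671348544
```

Request:
{"method": "drive_tool", "body": {
  "plan": [
    {"x": 0, "y": 0, "z": 0.02, "ax": 0, "ay": 0, "az": 0, "hand": 4},
    {"x": 0, "y": 0, "z": 0.04, "ax": 0, "ay": 0, "az": 0, "hand": 4},
    {"x": 0, "y": 0, "z": 0.06, "ax": 0, "ay": 0, "az": 0, "hand": 4},
    {"x": 0, "y": 0, "z": 0.08, "ax": 0, "ay": 0, "az": 0, "hand": 4},
    {"x": 0, "y": 0, "z": 0.1, "ax": 0, "ay": 0, "az": 0, "hand": 4},
    {"x": 0, "y": 0, "z": 0.11, "ax": 0, "ay": 0, "az": 0, "hand": 4},
    {"x": 0, "y": 0, "z": 0.11, "ax": 0, "ay": 0, "az": 0, "hand": 4},
    {"x": 0, "y": 0, "z": 0.11, "ax": 0, "ay": 0, "az": 0, "hand": 4}
  ]
}}

```text
clock: 9.0
eef_pos: [539.5, 202.0, 166.4]
tcp_rot: [-3.141, -0.001, -0.235]
contact_force: [-2.4, 0.3, 12.1]
opening: 0.113
grasp_force: 59.0
```

```bash
python3 -c "
from h import *
st()"
```

```text
9.0 [539.54 202.04 166.36] [-3.1408e+00 -1.4000e-03 -2.3510e-01] F [-2.37  0.27 12.13] T [ 0.033  0.335 -0.043] g 59.0094655752182 0.11294820131889395 q6 2.161800427301414
```

Request:
{"method": "drive_tool", "body": {
  "plan": [
    {"x": 0, "y": 0, "z": 0, "ax": 0, "ay": 0, "az": -0.25, "hand": 4},
    {"x": 0, "y": 0, "z": 0, "ax": 0, "ay": 0, "az": -0.5, "hand": 4},
    {"x": 0, "y": 0, "z": 0, "ax": 0, "ay": 0, "az": -0.75, "hand": 4},
    {"x": 0, "y": 0, "z": 0, "ax": 0, "ay": 0, "az": -0.9, "hand": 4},
    {"x": 0, "y": 0, "z": 0, "ax": 0, "ay": 0, "az": -0.9, "hand": 4}
  ]
}}

```text
clock: 9.5
eef_pos: [539.7, 201.9, 166.4]
tcp_rot: [-3.141, -0.002, -0.14]
contact_force: [-0.9, -0.9, 11.8]
opening: 0.114
grasp_force: 59.0
```

```bash
python3 -c "
from h import *
st()"
```

```text
9.5 [539.73 201.95 166.41] [-3.141e+00 -1.900e-03 -1.403e-01] F [-0.94 -0.86 11.82] T [-0.024  0.206 -0.024] g 58.98727834224701 0.1141338933339209 q6 2.0670065017992565
```

Request:
{"method": "drive_tool", "body": {
  "plan": [
    {"x": 0, "y": 0, "z": 0, "ax": 0, "ay": 0, "az": -0.5, "hand": 4},
    {"x": 0, "y": 0, "z": 0, "ax": 0, "ay": 0, "az": -1.0, "hand": 4},
    {"x": 0, "y": 0, "z": 0, "ax": 0, "ay": 0, "az": -1.5, "hand": 4},
    {"x": 0, "y": 0, "z": 0, "ax": 0, "ay": 0, "az": -2.0, "hand": 4},
    {"x": 0, "y": 0, "z": 0, "ax": 0, "ay": 0, "az": -2.5, "hand": 4},
    {"x": 0, "y": 0, "z": 0, "ax": 0, "ay": 0, "az": -3.0, "hand": 4},
    {"x": 0, "y": 0, "z": 0, "ax": 0, "ay": 0, "az": -3.4, "hand": 4},
    {"x": 0, "y": 0, "z": 0, "ax": 0, "ay": 0, "az": -3.4, "hand": 4}
  ]
}}

```text
clock: 10.3
eef_pos: [540.1, 202.0, 166.6]
tcp_rot: [3.141, -0.003, 0.217]
contact_force: [-0.5, 0.0, 11.9]
opening: 0.11
grasp_force: 59.0
```

```bash
python3 -c "
from h import *
st()"
```

```text
10.3 [540.09 201.95 166.56] [ 3.1413e+00 -2.7000e-03  2.1670e-01] F [-5.400e-01  1.000e-02  1.188e+01] T [-0.075 -0.005  0.035] g 58.95634174346924 0.10981320090386577 q6 1.7100677677605451
```

Request:
{"method": "drive_tool", "body": {
  "plan": [
    {"x": 0, "y": 0, "z": 0, "ax": 0, "ay": 0, "az": -0.5, "hand": 4},
    {"x": 0, "y": 0, "z": 0, "ax": 0, "ay": 0, "az": -1.0, "hand": 4},
    {"x": 0, "y": 0, "z": 0, "ax": 0, "ay": 0, "az": -1.4, "hand": 4},
    {"x": 0, "y": 0, "z": 0, "ax": 0, "ay": 0, "az": -1.7, "hand": 4},
    {"x": 0, "y": 0, "z": 0, "ax": 0, "ay": 0, "az": -1.95, "hand": 4},
    {"x": 0, "y": 0, "z": 0, "ax": 0, "ay": 0, "az": -2.15, "hand": 4},
    {"x": 0, "y": 0, "z": 0, "ax": 0, "ay": 0, "az": -2.15, "hand": 4}
  ]
}}

```text
clock: 11.0
eef_pos: [540.1, 202.0, 166.6]
tcp_rot: [3.141, -0.003, 0.441]
contact_force: [0.6, 0.4, 11.0]
opening: 0.112
grasp_force: 59.0
```

```bash
python3 -c "
from h import *
st()"
```

```text
11.0 [540.13 201.95 166.58] [ 3.1408e+00 -2.7000e-03  4.4110e-01] F [ 0.6   0.37 10.97] T [-0.068 -0.01  -0.032] g 58.973461389541626 0.1123023014178662 q6 1.4856879812576713
```

Request:
{"method": "drive_tool", "body": {
  "plan": [
    {"x": 0, "y": 0, "z": -0.03, "ax": 0, "ay": 0, "az": 0, "hand": 4},
    {"x": 0, "y": 0, "z": -0.06, "ax": 0, "ay": 0, "az": 0, "hand": 4},
    {"x": 0, "y": 0, "z": -0.1, "ax": 0, "ay": 0, "az": 0, "hand": 4},
    {"x": 0, "y": 0, "z": -0.14, "ax": 0, "ay": 0, "az": 0, "hand": 4},
    {"x": 0, "y": 0, "z": -0.17, "ax": 0, "ay": 0, "az": 0, "hand": 4},
    {"x": 0, "y": 0, "z": -0.19, "ax": 0, "ay": 0, "az": 0, "hand": 4},
    {"x": 0, "y": 0, "z": -0.2, "ax": 0, "ay": 0, "az": 0, "hand": 4},
    {"x": 0, "y": 0, "z": -0.2, "ax": 0, "ay": 0, "az": 0, "hand": 4}
  ]
}}

```text
clock: 11.8
eef_pos: [539.8, 201.8, 175.8]
tcp_rot: [3.141, -0.002, 0.44]
contact_force: [0.5, -0.0, 5.4]
opening: 0.111
grasp_force: 58.2
```

```bash
python3 -c "
from h import *
st()"
```

```text
11.8 [539.76 201.78 175.8 ] [ 3.1407e+00 -1.8000e-03  4.4040e-01] F [ 0.48 -0.    5.39] T [-0.04  -0.337  0.012] g 58.228994607925415 0.11117615945065647 q6 1.4863649180010605
```

Request:
{"method": "drive_tool", "body": {
  "plan": [
    {"x": 0, "y": 0, "z": -0.03, "ax": 0, "ay": 0, "az": 0, "hand": 4},
    {"x": 0, "y": 0, "z": -0.06, "ax": 0, "ay": 0, "az": 0, "hand": 4},
    {"x": 0, "y": 0, "z": -0.09, "ax": 0, "ay": 0, "az": 0, "hand": 4},
    {"x": 0, "y": 0, "z": -0.12, "ax": 0, "ay": 0, "az": 0, "hand": 4},
    {"x": 0, "y": 0, "z": -0.16, "ax": 0, "ay": 0, "az": 0, "hand": 4},
    {"x": 0, "y": 0, "z": -0.2, "ax": 0, "ay": 0, "az": 0, "hand": 4},
    {"x": 0, "y": 0, "z": -0.2, "ax": 0, "ay": 0, "az": 0, "hand": 4}
  ]
}}

```text
clock: 12.5
eef_pos: [538.8, 201.9, 185.4]
tcp_rot: [-3.142, -0.0, 0.44]
contact_force: [0.6, -0.7, -0.6]
opening: 0.111
grasp_force: 58.1
```

```bash
python3 -c "
from h import *
st()"
```

```text
12.5 [538.84 201.9  185.44] [-3.1415e+00 -1.0000e-04  4.3970e-01] F [ 0.6  -0.69 -0.63] T [-0.069 -0.039 -0.066] g 58.099504192359746 0.11125586497034638 q6 1.4868905097726934
```

Request:
{"method": "drive_tool", "body": {
  "plan": [
    {"x": 0, "y": 0, "z": -0.1, "ax": 0, "ay": 0, "az": 0, "hand": 4},
    {"x": 0, "y": 0, "z": -0.25, "ax": 0, "ay": 0, "az": 0, "hand": 4},
    {"x": 0, "y": 0, "z": -0.4, "ax": 0, "ay": 0, "az": 0, "hand": 4},
    {"x": 0, "y": 0, "z": -0.6, "ax": 0, "ay": 0, "az": 0, "hand": 4},
    {"x": 0, "y": 0, "z": -0.8, "ax": 0, "ay": 0, "az": 0, "hand": 4},
    {"x": 0, "y": 0, "z": -1.0, "ax": 0, "ay": 0, "az": 0, "hand": 4},
    {"x": 0, "y": 0, "z": -1.2, "ax": 0, "ay": 0, "az": 0, "hand": 4},
    {"x": 0, "y": 0, "z": -1.3, "ax": 0, "ay": 0, "az": 0, "hand": 4}
  ]
}}

```text
clock: 13.3
eef_pos: [539.3, 202.1, 251.8]
tcp_rot: [3.141, -0.002, 0.44]
contact_force: [-0.2, 0.1, -0.5]
opening: 0.111
grasp_force: 58.1
```

```bash
python3 -c "
from h import *
st();go(566,-189,250,.44)
b=imaging.grab_frame('top');a=imaging.grab_frame('scene')
f=lambda i:cv2.resize(i,(400,300))
cv2.imwrite('pics/e.png',np.hstack([f(a),f(b)])[...,::-1])"
```

```text
13.3 [539.33 202.05 251.77] [ 3.1415e+00 -1.6000e-03  4.3970e-01] F [-0.2   0.09 -0.55] T [-0.001 -0.009  0.021] g 58.09866097290069 0.11050380921423637 q6 1.486899122920759
units x -2.847 y 7.304 z 0.035 az -0.003
```

View pics/e.png

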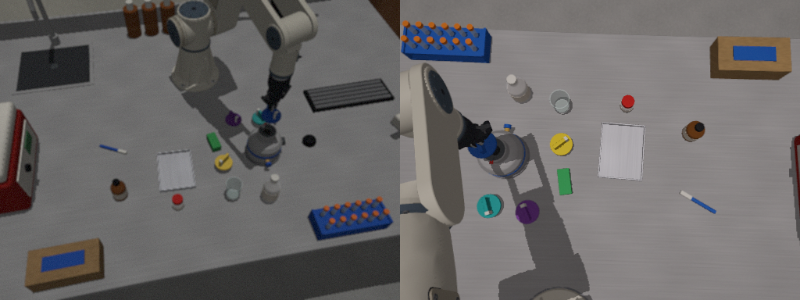

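The cap is off the neck and in the gripper (scene px ~(272,115), top ~(483,148)), and the bystanders are in place. Next I'll carry it over to the tray.

Request:
{"method": "drive_tool", "body": {
  "plan": [
    {"x": -0.15, "y": 0.4, "z": 0, "ax": 0, "ay": 0, "az": 0, "hand": 4},
    {"x": -0.4, "y": 1.0, "z": 0, "ax": 0, "ay": 0, "az": 0, "hand": 4},
    {"x": -0.65, "y": 1.65, "z": 0, "ax": 0, "ay": 0, "az": 0, "hand": 4},
    {"x": -0.9, "y": 2.3, "z": 0, "ax": 0, "ay": 0, "az": 0, "hand": 4},
    {"x": -1.15, "y": 2.95, "z": 0, "ax": 0, "ay": 0, "az": 0, "hand": 4},
    {"x": -1.4, "y": 3.6, "z": 0, "ax": 0, "ay": 0, "az": 0, "hand": 4},
    {"x": -1.65, "y": 4.25, "z": 0, "ax": 0, "ay": 0, "az": 0, "hand": 4},
    {"x": -1.9, "y": 4.9, "z": 0, "ax": 0, "ay": 0, "az": 0, "hand": 4}
  ]
}}

```text
clock: 14.2
eef_pos: [556.8, -61.7, 249.8]
tcp_rot: [-3.141, 0.001, 0.44]
contact_force: [0.3, 1.2, -0.0]
opening: 0.11
grasp_force: 58.1
```

Request:
{"method": "drive_tool", "body": {
  "plan": [
    {"x": -0.25, "y": 0.65, "z": 0, "ax": 0, "ay": 0, "az": 0, "hand": 4},
    {"x": -0.5, "y": 1.3, "z": 0, "ax": 0, "ay": 0, "az": 0, "hand": 4},
    {"x": -0.75, "y": 1.9, "z": 0.2, "ax": 0, "ay": 0, "az": 0, "hand": 4},
    {"x": -0.9, "y": 2.3, "z": 0.7, "ax": 0, "ay": 0, "az": 0, "hand": 4},
    {"x": -0.95, "y": 2.4, "z": 1.3, "ax": 0, "ay": 0, "az": 0, "hand": 4},
    {"x": -0.95, "y": 2.4, "z": 2.0, "ax": 0, "ay": 0, "az": 0, "hand": 4},
    {"x": -0.95, "y": 2.4, "z": 2.6, "ax": 0, "ay": 0, "az": 0, "hand": 4},
    {"x": -0.95, "y": 2.4, "z": 2.8, "ax": 0, "ay": 0, "az": 0, "hand": 4}
  ]
}}

```text
clock: 15.0
eef_pos: [562.8, -188.4, 106.7]
tcp_rot: [-3.138, 0.004, 0.439]
contact_force: [-1.0, -0.2, -1.0]
opening: 0.112
grasp_force: 58.1
```

```bash
python3 -c "
from h import *
st();go(566,-189,42,.44)
a=imaging.grab_frame('scene');b=imaging.grab_frame('top')
f=lambda i,x,y,s:cv2.resize(i[y:y+s,x:x+s],(400,400),interpolation=cv2.INTER_CUBIC)
cv2.imwrite('pics/f.png',np.hstack([f(a,170,140,120),f(b,220,120,120)])[...,::-1])"
```

```text
15.0 [ 562.84 -188.43  106.72] [-3.1376  0.0041  0.4394] F [-0.95 -0.21 -1.01] T [0.067 0.007 0.012] g 58.145844410173595 0.11164141285212022 q6 0.8057954788762309
units x 0.052 y 0.037 z 1.294 az -0.005
```

View pics/f.png

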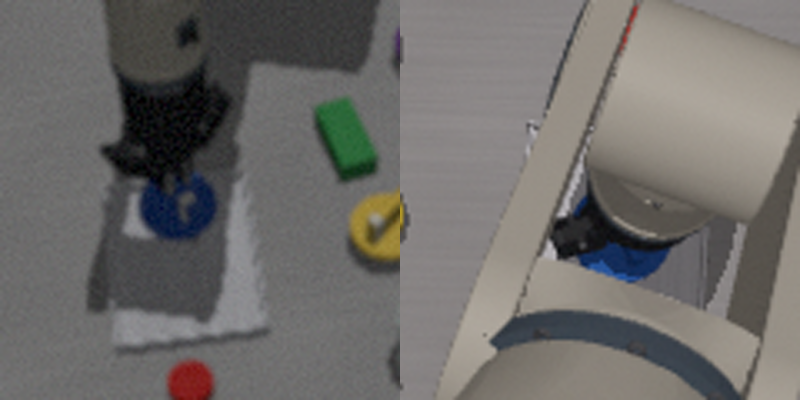

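The cap is held upright over the tray (left half about (178,205)). Lowering it.

Request:
{"method": "drive_tool", "body": {
  "plan": [
    {"x": 0, "y": 0, "z": 0.3, "ax": 0, "ay": 0, "az": 0, "hand": 4},
    {"x": 0, "y": 0, "z": 0.6, "ax": 0, "ay": 0, "az": 0, "hand": 4},
    {"x": 0, "y": 0, "z": 0.85, "ax": 0, "ay": 0, "az": 0, "hand": 4},
    {"x": 0, "y": 0, "z": 1.05, "ax": 0, "ay": 0, "az": 0, "hand": 4},
    {"x": 0, "y": 0, "z": 1.15, "ax": 0, "ay": 0, "az": 0, "hand": 4},
    {"x": 0, "y": 0, "z": 1.18, "ax": 0, "ay": 0, "az": 0, "hand": 4},
    {"x": 0, "y": 0, "z": 1.2, "ax": 0, "ay": 0, "az": 0, "hand": 4},
    {"x": 0, "y": 0, "z": 1.2, "ax": 0, "ay": 0, "az": 0, "hand": 4}
  ]
}}

```text
clock: 15.9
eef_pos: [565.6, -189.2, 50.6]
tcp_rot: [3.141, -0.0, 0.44]
contact_force: [-0.5, 0.3, -1.0]
opening: 0.112
grasp_force: 58.1
```

Request:
{"method": "drive_tool", "body": {
  "plan": [
    {"x": 0, "y": 0, "z": 0.02, "ax": 0, "ay": 0, "az": 0, "hand": 4},
    {"x": 0, "y": 0, "z": 0.03, "ax": 0, "ay": 0, "az": 0, "hand": 4},
    {"x": 0, "y": 0, "z": 0.03, "ax": 0, "ay": 0, "az": 0, "hand": 4}
  ]
}}

```text
clock: 16.2
eef_pos: [565.4, -189.1, 48.9]
tcp_rot: [3.141, -0.0, 0.44]
contact_force: [-1.1, -0.4, -1.8]
opening: 0.111
grasp_force: 58.1
```

```bash
python3 -c "
from h import *
st()"
```

```text
16.2 [ 565.36 -189.08   48.93] [ 3.1414e+00 -2.0000e-04  4.3970e-01] F [-1.13 -0.41 -1.82] T [ 0.019  0.04  -0.001] g 58.14665656071156 0.11065715144896283 q6 0.8058097558038098
```

Request:
{"method": "drive_tool", "body": {
  "plan": [
    {"x": 0, "y": 0, "z": 0.03, "ax": 0, "ay": 0, "az": 0, "hand": 4},
    {"x": 0, "y": 0, "z": 0.06, "ax": 0, "ay": 0, "az": 0, "hand": 4},
    {"x": 0, "y": 0, "z": 0.09, "ax": 0, "ay": 0, "az": 0, "hand": 4},
    {"x": 0, "y": 0, "z": 0.11, "ax": 0, "ay": 0, "az": 0, "hand": 4},
    {"x": 0, "y": 0, "z": 0.11, "ax": 0, "ay": 0, "az": 0, "hand": 4}
  ]
}}

```text
clock: 16.7
eef_pos: [565.2, -189.0, 43.0]
tcp_rot: [-3.141, 0.0, 0.44]
contact_force: [0.1, -0.2, -0.6]
opening: 0.113
grasp_force: 58.1
```

Request:
{"method": "drive_tool", "body": {
  "plan": [
    {"x": 0, "y": 0, "z": 0.01, "ax": 0, "ay": 0, "az": 0, "hand": 4},
    {"x": 0, "y": 0, "z": 0.02, "ax": 0, "ay": 0, "az": 0, "hand": 4},
    {"x": 0, "y": 0, "z": 0.02, "ax": 0, "ay": 0, "az": 0, "hand": 4}
  ]
}}

```text
clock: 17.0
eef_pos: [565.3, -189.1, 42.2]
tcp_rot: [-3.142, 0.0, 0.44]
contact_force: [-0.6, 0.1, -0.8]
opening: 0.11
grasp_force: 58.1
```

Request:
{"method": "drive_tool", "body": {
  "plan": [
    {"x": 0, "y": 0, "z": 0.015, "ax": 0, "ay": 0, "az": 0, "hand": 4},
    {"x": 0, "y": 0, "z": 0.03, "ax": 0, "ay": 0, "az": 0, "hand": 4},
    {"x": 0, "y": 0, "z": 0.03, "ax": 0, "ay": 0, "az": 0, "hand": 4}
  ]
}}

```text
clock: 17.3
eef_pos: [565.7, -189.1, 41.8]
tcp_rot: [3.141, -0.001, 0.44]
contact_force: [-1.7, 1.8, 9.3]
opening: 0.112
grasp_force: 59.3
```

Contact with the floor (9 N). Opening gently, then retreating upward.

Request:
{"method": "drive_tool", "body": {
  "plan": [
    {"x": 0, "y": 0, "z": -0.01, "ax": 0, "ay": 0, "az": 0, "hand": 10},
    {"x": 0, "y": 0, "z": -0.01, "ax": 0, "ay": 0, "az": 0, "hand": 14},
    {"x": 0, "y": 0, "z": -0.01, "ax": 0, "ay": 0, "az": 0, "hand": 22},
    {"x": 0, "y": 0, "z": -0.01, "ax": 0, "ay": 0, "az": 0, "hand": 32},
    {"x": 0, "y": 0, "z": -0.01, "ax": 0, "ay": 0, "az": 0, "hand": 36},
    {"x": 0, "y": 0, "z": -0.01, "ax": 0, "ay": 0, "az": 0, "hand": 36}
  ],
  "grip_force": 20
}}

```text
clock: 17.9
eef_pos: [565.2, -189.0, 41.2]
tcp_rot: [-3.141, 0.0, 0.44]
contact_force: [-0.4, 0.6, 0.5]
opening: 0.423
grasp_force: 0.0
```

Request:
{"method": "drive_tool", "body": {
  "plan": [
    {"x": 0, "y": 0, "z": -0.2, "ax": 0, "ay": 0, "az": 0, "hand": 36},
    {"x": 0, "y": 0, "z": -0.6, "ax": 0, "ay": 0, "az": 0, "hand": 36},
    {"x": 0, "y": 0, "z": -1.2, "ax": 0, "ay": 0, "az": 0, "hand": 36},
    {"x": 0, "y": 0, "z": -2.0, "ax": 0, "ay": 0, "az": 0, "hand": 36},
    {"x": 0, "y": 0, "z": -2.8, "ax": 0, "ay": 0, "az": 0, "hand": 36},
    {"x": 0, "y": 0, "z": -3.6, "ax": 0, "ay": 0, "az": 0, "hand": 36},
    {"x": 0, "y": 0, "z": -3.6, "ax": 0, "ay": 0, "az": 0, "hand": 36}
  ]
}}

```text
clock: 18.6
eef_pos: [568.5, -190.1, 228.2]
tcp_rot: [3.135, -0.007, 0.44]
contact_force: [0.5, 0.6, -0.9]
opening: 0.421
grasp_force: 0.0
```

```bash
python3 -c "
from h import *
st()
a=imaging.grab_frame('scene');b=imaging.grab_frame('top')
f=lambda i,x,y,s:cv2.resize(i[y:y+s,x:x+s],(400,400),interpolation=cv2.INTER_CUBIC)
cv2.imwrite('pics/g.png',np.hstack([f(a,170,140,120),f(b,220,120,120)])[...,::-1])
for n,i,bx in(('scene',a,(190,180,260,250)),('top',b,(240,150,330,240))):
  for s,c,m in comps(i,(100,90,20),(130,255,255),bx,40)[:2]: print(n,s,c,plane(n,c,38))"
```

```text
18.6 [ 568.5  -190.14  228.19] [ 3.1345 -0.0074  0.4397] F [ 0.53  0.63 -0.9 ] T [ 0.025 -0.032  0.03 ] g 0.0 0.4209096914673732 q6 0.8057872764528154
scene 311 [223.93569132 213.05466238] [ 570.18192086 -186.28828269   38.        ]
top 523 [284.53728489 194.60803059] [ 558.76072512 -188.11254591   38.        ]
```

View pics/g.png

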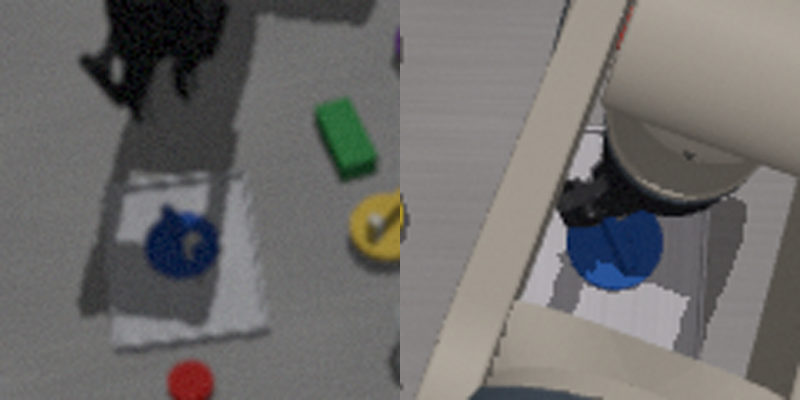

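The cap stands upright with its wing up in the middle of the tray, near (566,-188) mm (left half (182,245)), and the gripper is clear.

```bash
python3 -c "
from rig import r
print(r.sign_off())"
```

```text
the job is handed in; nothing more can be done
None
```

The cap is off the tank and standing upright, wing up, near the middle of the tray; the gripper is clear, no bystander was seen to move, and I handed the job in at about 19 s without getting a verdict back.

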